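# Back up a price stand in the jig and press its card on

### The arm

A 7-joint arm with a two-finger parallel gripper is mounted at the origin on the work surface. World frame = base frame: x ahead of the robot, y to its left, z up, the work surface at z = 0. Lengths are in m, angles in rad, forces in N, time in s.
With the tool pointing down it reaches from about 0.425 to 0.95 m from the base axis. Payload 4.7 kg.
Tool frame: the origin (TCP) lies at the very end of the fingers, on their centre line; the grasp point (between the pads) lies ctrl.hold_point_z behind it (ctrl.hold_point_z is the distance from the TCP to the grasp point, in m); z points along the fingers, y is the line along which they close (so a half turn about z gives the same grasp; the last joint's range is limited). The gripper opens to 85 mm and grips with 20 to 120 N. Pads are 22 mm wide; open, the fingers measure 114 mm over their backs; the gripper's body (76 mm by 85 mm) begins 54 mm behind the grasp point. The pads swing forward as they close: fully open they stand 13 mm farther back than shut.
Start: joints at [-1.297, 0.469, -0.049, 1.532, 0.024, 1.141, -0.082], TCP at [0.201, 0.644, 0.231] pointing down, gripper open.
Joint ranges: [-2.59, 2.59], [-0.33, 1.99], [-1.39, 1.29], [0.1, 2.45], [-1.04, 4.18], [0.21, 1.99], [-2.66, 2.66]. Speed limits (rad/s): [2.57, 2.57, 3.14, 3.14, 3.14, 3.14, 3.14].

### API

Orientations are given as a 3x3 rotation matrix whose columns are the frame's x, y, z axes.
In Python, from workcell import ctrl gives the robot as it stands. Calls block until the motion is done:
- ctrl.move_ptp(position, orientation): joint-space move of the TCP to a pose.
- ctrl.move_linear(position, rotation=None, vel=0.15): straight line of the TCP; rotation=None keeps the orientation; vel is the mean speed in m/s.
- ctrl.movej(angles): joint-space move.
- ctrl.gripper_open() and ctrl.grasp(f_grip=None): open the fingers fully, or close them until they stop; f_grip is the grip in N (None keeps the last).
- ctrl.wait(seconds).
- ctrl.solve_ik(position, orientation): joint angles nearest the present ones, or None.
- ctrl.capture(name): name is "side" or "top"; returns a dict with "img" (400x640x3 uint8, red, green, blue), "range_z" (400x640 float32, m along the optical axis (not along the pixel's ray), 0 where there is no reading), "fx", "fy", "cx", "cy" (pixels), "extrinsics" (4x4, takes a point from camera to world coordinates). Camera axes: x right, y up, looking along -z (the intrinsics and any distortion apply to the point x, -y, -z); pixel columns grow to the right and rows downward; lengths in m; the calibration is good to about 2 mm. A picture is of the moment at which its call begins.
A pose or a line that the arm cannot do raises ctrl.PlanningError and nothing moves.
- ctrl.finish_job(): hands the job in; it is judged then, once.
Readings, each from a call of its own:
- ctrl.read_time_s(): time.
- ctrl.read_joint_pos(): joint angles.
- ctrl.read_joint_vel(): joint speeds.
- ctrl.read_tau(): joint torques, N m.
- ctrl.read_eef_pos(): TCP position.
- ctrl.read_ee_rot(): TCP orientation.
- ctrl.read_ft_force(): force on the tool from outside, world axes, zero at the start.
- ctrl.read_moment(): the same for the moment, N m.
- ctrl.read_width(): opening from 0.0 (shut) to 1.0 (fully open).
- ctrl.read_finger_force(): force on a finger pad.
Only numpy, scipy, OpenCV 4.12 (cv2) and the standard library are available. Lean on these libraries where they do the work, as an engineer would, in place of code of your own. Each camera call takes 0.05 s, during which the arm holds its last target. There are 200 camera calls.

### The job

The card on the sloping front of the wooden price stand has just been glued. Slide the stand along the counter, without lifting or tipping it, into the corner of the wooden jig: its upright back flush against the long fence and its end up against the short stop block. Then press firmly with the fingertips on the card, with one diagonal push downwards and towards the fence, so that the stand is held tight against fence and counter together; finish while still holding this push, and leave the jar, the coffee filter and the tin where they are.

Things in the scene. Friction and masses are not known exactly. Their poses are not given: they have to be found in the camera images.
- stand: Loose wooden price stand, 0.25 to 0.4 kg, 110 mm long (x), 75 deep (y), 90 tall. Origin: centre of underside, z up. Upright back at y = -37.5 mm; flat top from there to y = -12.5; then the front slopes down towards +y, 56 degrees to the horizontal, to a 15 mm tall toe at y = +37.5. Ends (x = -55, +55) upright, full depth up to z = 15 mm, back half only up to 40. Starts back towards the fence, 10 to 20 cm off
- card: Blank pale card, 96 mm (x) by 78 mm (up the slope), fixed on the stand's sloping front and standing 3 mm proud of it. Origin at x 0, y +12.5, z 52.5 mm of the stand's frame, 3 mm behind the middle of its outer face; its z points square out of the face (in the stand's frame 0.83 y + 0.55 z), its x along the stand's x
- card_face (a point): Middle of the card's face; axes as card. A firm push here is 12 to 20 N; the stand drags on the counter (friction 0.4 to 0.6), so much of the push must point towards the fence
- fence: Fixed wooden fence board, 300 mm long (x), 30 mm thick (y), 50 mm tall, standing on the counter. Origin: centre of the underside. Its working face is y = +15 mm and looks along its +y; its +x runs towards the stop block
- stop: Fixed wooden stop block, 30 mm (x) by 70 mm (y) by 50 mm tall, set at a varying place along the fence and butting against the fence's working face, axes parallel to the fence's. Origin: centre of the underside. Its working face is x = -15 mm (looks along the fence's -x)
- jar: Bystander: amber glass jar with a steel cap, 72 mm across, 120 mm tall; origin at the centre of its underside
- coffee_filter: Bystander: steel drip coffee filter, 94 mm across its foot flange, 78 mm tall; origin at the centre of its underside
- tin: Bystander: round tin with a paper band, 68 mm across, 100 mm tall; origin at the centre of its underside

How it is judged:
By the outcome, as a careful person would: the job done as asked, in the order asked, and still so for the second after the job is handed in, while the arm keeps its last pose, push and grip.
It also fails if it takes over 72 s, if anything falls off the work surface, if the arm or the gripper's body presses on something with over 40 N, if the wrist force passes 120 N, or if a joint passes its speed limit or range.

## Working session

There is one attempt and no reset: what is moved stays moved. The work goes in short steps, each a Python script; the robot and the scene stay as the last script left them, time stands still between calls to the robot, and variables do not carry over. Pictures are saved under pics/ and viewed, at most 10 in all, crops included, and the job is handed in when it is done.

```bash
mkdir -p pics; ls
cat > h.py <<'E'
import numpy as np,cv2
from workcell import ctrl
def cap(n,f=None):
    c=ctrl.capture(n)
    if f: cv2.imwrite('pics/'+f,c['img'][:,:,::-1])
    return c
def pts(c):
    z=c['range_z'];v,u=np.mgrid[:400,:640]
    P=np.stack([(u-c['cx'])/c['fx']*z,-(v-c['cy'])/c['fy']*z,-z,np.ones_like(z)],-1)
    W=(P@np.array(c['extrinsics']).T)[...,:3]; W[z==0]=np.nan
    return W
E
python3 - <<'E'
from h import *
for n in('top','side'):
    c=cap(n,n+'1.png'); print(n,c['fx'],c['cx'],c['cy'],np.round(c['extrinsics'],3).tolist(),(c['range_z']>0).mean(), [k for k in c])
    np.savez('pics/'+n+'1.npz',**{k:c[k] for k in('img','range_z','fx','fy','cx','cy','extrinsics')})
print(ctrl.read_time_s(),ctrl.hold_point_z)
E
```

```text
pics
top 448.85076507012326 314.59718462269086 195.57656179411518 [[0.011, 0.987, -0.162, 0.393], [-1.0, 0.01, -0.007, 0.03], [-0.005, 0.162, 0.987, 1.205], [0.0, 0.0, 0.0, 1.0]] 0.995765625 ['img', 'range_z', 'fx', 'fy', 'cx', 'cy', 'extrinsics']
side 365.0599273779472 311.2115285404127 192.74476810464688 [[0.998, 0.05, -0.029, 0.55], [-0.054, 0.625, -0.779, -0.793], [-0.021, 0.779, 0.626, 0.747], [0.0, 0.0, 0.0, 1.0]] 0.99586328125 ['img', 'range_z', 'fx', 'fy', 'cx', 'cy', 'extrinsics']
0.1 0.0187
```

View pics/top1.png

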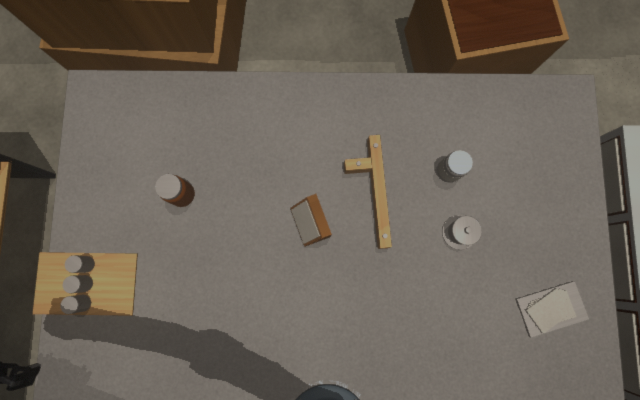

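View pics/side1.png

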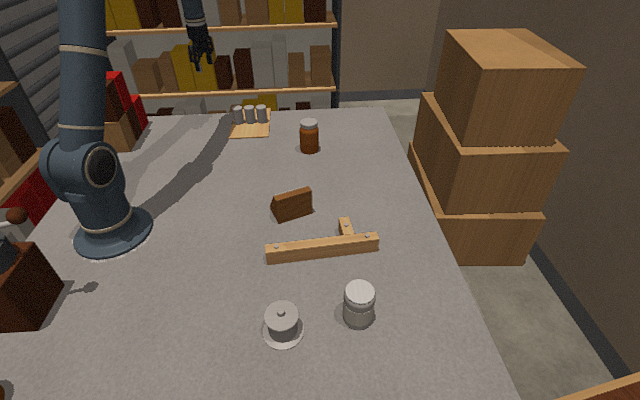

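The top view shows the stand at about (312,220), with its card facing left and its back facing right. The fence runs (376,137)–(385,247) and the stop is at (358,165). The jar is at (172,190), the tin at (458,165) and the filter at (465,232). The side view shows the stand at (292,205) and agrees with this.

```bash
cat >> h.py <<'E'
def near(W,xy,r=0.3): return np.hypot(W[...,0]-xy[0],W[...,1]-xy[1])<r
def rect(P):
    (c,s,a)=cv2.minAreaRect((P[:,:2]*1000).astype(np.float32)); return np.round(c,1),np.round(s,1),round(a,2)
E
python3 - <<'E'
from h import *
for n in('top','side'):
    W=pts(dict(np.load(f'pics/{n}1.npz')));img=np.load(f'pics/{n}1.npz')['img']
    X,Y,Z=W[...,0],W[...,1],W[...,2]
    print(n,'counter z',np.nanmedian(Z[(abs(X-.5)<.2)&(abs(Y)<.3)]))
    box=(X>.25)&(X<.9)&(abs(Y)<.5)
    k,l,st,ce=cv2.connectedComponentsWithStats(((Z>.015)&box).astype(np.uint8))
    for i in range(1,k):
        if st[i,4]>30:
            m=l==i; z=Z[m]; zt=np.percentile(z,98)
            print(i,st[i].tolist(),'zmax',round(zt,4),'all',rect(W[m]),'top',rect(W[m&(abs(Z-zt)<.006)]),'n',(m&(abs(Z-zt)<.006)).sum(),'col',np.median(img[m],0))
E
```

```text
top counter z 0.0011474420684804976
1 [344, 135, 48, 114, 1848] zmax 0.0557 all (array([596.3, -97.7]), array([299.4, 100.6]), 5.41) top (array([596.6, -97. ]), array([298.8,  99.8]), 5.13) n 1113 col [161. 132.  88.]
2 [438, 150, 35, 32, 798] zmax 0.1042 all (array([ 663. , -325.2]), array([65.4, 65.4]), 70.23) top (array([ 663.8, -327.8]), array([60.2, 60. ]), 41.44) n 407 col [156. 158. 156.]
3 [155, 174, 39, 33, 927] zmax 0.1242 all (array([590.3, 396.1]), array([67.4, 67.6]), 23.13) top (array([591.2, 399.2]), array([62.3, 60.3]), 44.52) n 454 col [136. 129. 121.]
4 [291, 194, 41, 53, 1305] zmax 0.0939 all (array([517.8,  49.5]), array([110.4,  75.1]), 21.17) top (array([525.2,  30. ]), array([109.9,  32.9]), 21.13) n 442 col [116. 101.  87.]
5 [449, 216, 33, 29, 749] zmax 0.0781 all (array([ 496. , -349.2]), array([71.4, 74.8]), 0.79) top (array([ 492.7, -347.9]), array([15.9, 21.7]), 71.73) n 40 col [149. 141. 133.]
side counter z 0.001559716964325164
1 [300, 118, 19, 34, 591] zmax 0.1223 all (array([590.8, 393.6]), array([69.3, 64.5]), 0.52) top (array([591.6, 399.1]), array([57.8, 61.1]), 22.1) n 121 col [82. 51. 24.]
2 [270, 186, 43, 35, 1012] zmax 0.0927 all (array([519. ,  47.4]), array([111.7,  75.8]), 21.12) top (array([526.2,  29.2]), array([110.8,  33.7]), 20.85) n 263 col [73. 48. 27.]
3 [265, 216, 115, 46, 2220] zmax 0.0542 all (array([596.8, -96.9]), array([299.4, 104.4]), 5.01) top (array([597. , -97.1]), array([299.4, 102.8]), 4.72) n 1203 col [161.5 130.   92. ]
4 [343, 279, 33, 49, 1332] zmax 0.1032 all (array([ 664.3, -329.9]), array([66.1, 65.1]), 45.66) top (array([ 664.5, -327.5]), array([60.6, 59.9]), 77.31) n 579 col [124. 117. 110.]
5 [264, 300, 35, 41, 1146] zmax 0.0789 all (array([ 495.5, -349.2]), array([72. , 72.5]), 88.53) top (array([ 495.5, -348.4]), array([14.8, 16.4]), 52.08) n 53 col [167. 157. 149.]
```

```bash
cat >> h.py <<'E'
def R2(a): a=np.radians(a); return np.array([[np.cos(a),-np.sin(a)],[np.sin(a),np.cos(a)]])
def rot(yaw,t,fwd,flip=False):
    """tool leaning: z = sin t*f - cos t*up; f = R2(yaw)@fwd; tool y horizontal, square to f"""
    f=np.r_[R2(yaw)@np.array(fwd,float),0]; t=np.radians(t)
    z=np.sin(t)*f-np.cos(t)*np.array([0,0,1.]); y=np.cross([0,0,1.],f)*(-1 if flip else 1)
    return np.column_stack([np.cross(y,z),y,z])
E
python3 - <<'E'
from h import *
for n in('top','side'):
    W=pts(dict(np.load(f'pics/{n}1.npz')));X,Y,Z=W[...,0],W[...,1],W[...,2]
    a=5.05; c=np.array([.5967,-.0972])
    P=(W[...,:2]-c)@R2(a); U,V=P[...,0],P[...,1]
    F=(Z>.043)&(Z<.06)&(abs(U)<.16)&(V>-.06)&(V<.06)
    s=F&(V>-.012)&(V<.045); us=U[s]
    # fence edges: per-u-bin min/max of V
    b=np.arange(-.14,.14,.01); mid=[];
    for k in b:
        m=F&(U>=k)&(U<k+.01)&(V<-.012)
        if m.sum()>3: mid.append((k+.005,V[m].min(),V[m].max()))
    mid=np.array(mid); g=mid[(mid[:,0]<.03)]
    print(n,'stop u',np.percentile(us,[1,99]).round(4),'vmax',V[F].max().round(4),'edges',mid[:,1:].mean(0).round(4),'slope deg',np.degrees(np.polyfit(mid[:,0],mid[:,1],1)[0]).round(2),np.degrees(np.polyfit(g[:,0],g[:,2],1)[0]).round(2), 'gface',np.median(g[:,2]).round(4))
# IK feasibility
us=.060;C=np.array([.5184,.0485])
for flip in(0,1):
    for nm,yaw,t,fw,p in [('toe0',21.1,12,(0,-1),np.r_[C+R2(21.1)@[0,.06],.012]),('toe1',5,12,(0,-1),np.r_[c+R2(5)@[-.03,.08],.012]),
      ('end0',5,20,(1,0),np.r_[c+R2(5)@[-.13,.01],.03]),('end1',5,20,(1,0),np.r_[c+R2(5)@[-.06,.01],.03]),('press',5,56,(0,-1),np.r_[c+R2(5)@[.005,.035],.056]),('press40',5,40,(0,-1),np.r_[c+R2(5)@[.005,.035],.056])]:
        q=ctrl.solve_ik(p,rot(yaw,t,fw,flip)); print(flip,nm,p.round(3),None if q is None else np.round(q,2))
print(ctrl.read_ft_force(),ctrl.read_eef_pos())
E
```

```text
top stop u [0.0596 0.0891] vmax 0.0502 edges [-0.0492 -0.0191] slope deg -0.06 0.02 gface -0.0199
side stop u [0.0598 0.0889] vmax 0.0525 edges [-0.0504 -0.0187] slope deg 0.05 0.16 gface -0.0188
0 toe0 [0.497 0.104 0.012] [-0.69  0.54  0.35  2.14  0.06  0.5  -0.08]
0 toe1 [ 0.56  -0.02   0.012] [-0.48  0.61  0.43  2.01 -0.06  0.57  0.02]
0 end0 [ 0.466 -0.099  0.03 ] [ 0.86  0.51 -0.82  2.35  1.35  0.28  0.55]
0 end1 [ 0.536 -0.092  0.03 ] [ 0.66  0.53 -0.64  2.22  1.06  0.26  0.8 ]
0 press [ 0.599 -0.062  0.056] [-0.84  0.88  0.64  1.91  0.63  0.85 -0.75]
0 press40 [ 0.599 -0.062  0.056] [-0.72  0.73  0.58  1.93  0.47  0.74 -0.53]
1 toe0 [0.497 0.104 0.012] [-0.27  0.52 -0.19  2.11  0.56  0.6   2.6 ]
1 toe1 [ 0.56  -0.02   0.012] [ 0.65  0.96 -1.19  1.95  1.2   1.22  2.14]
1 end0 [ 0.466 -0.099  0.03 ] [ 0.86  0.51 -0.82  2.35  1.35  0.28 -2.59]
1 end1 [ 0.536 -0.092  0.03 ] [ 0.66  0.53 -0.64  2.22  1.06  0.26 -2.34]
1 press [ 0.599 -0.062  0.056] [-0.34  0.77 -0.07  1.88  1.06  1.23  2.06]
1 press40 [ 0.599 -0.062  0.056] [-0.27  0.65 -0.03  1.9   0.88  0.99  2.28]
[-1.29650093 -0.41748169 -0.84797548] [0.2011067  0.64378475 0.23034645]
```

```bash
cat >> h.py <<'E'
A=5.05; CF=np.array([.5967,-.0972])      # fence frame: rotation, centre; face v=-.0195, stop u=.0597
def fw(u,v): return CF+R2(A)@[u,v]
def ff(p): return R2(-A)@(np.asarray(p)[:2]-CF)
def ft(n=5): 
    r=[]
    for _ in range(n): r.append(ctrl.read_ft_force()); ctrl.wait(.01)
    return np.mean(r,0)
E
python3 - <<'E'
from h import *
ctrl.grasp(20)
C=np.array([.5184,.0485]);th=21.1
def pose(C,th,off,z=.011): return np.r_[C+R2(th)@[0,off],z],rot(th,12,(0,-1))
ctrl.move_ptp(*pose(C,th,.085,.13)); print(ctrl.read_time_s())
p,r=pose(C,th,.075); ctrl.move_linear(p,r,vel=.1)
f0=ft(); print('f0',f0.round(2),ctrl.read_eef_pos(),ctrl.read_time_s())
p,r=pose(C,th,.050); ctrl.move_linear(p,r,vel=.06); 
N=8; step=.0145
for i in range(N):
    C=C+R2(th-8/N)@[0,-step]; th-=16.05/N
    p,r=pose(C,th,.048); ctrl.move_linear(p,r,vel=.05)
    print(ff(C).round(4),round(th,1),(ft(2)-f0).round(1),ctrl.read_time_s())
    if np.linalg.norm((ft(2)-f0)[:2])>10: break
W=cap('top','top2.png');
E
```

```text
3.0
f0 [-0.17  0.15 -0.11] [0.49183804 0.11874829 0.01155755] 4.3833
[-0.0614  0.138 ] 19.1 [0.  0.1 0.1] 5.45
[-0.0581  0.1239] 17.1 [0.3 0.2 0.5] 5.925
[-0.0554  0.1097] 15.1 [ 0.3 -0.3 -0.3] 6.4
[-0.0531  0.0953] 13.1 [-1.   0.   0.2] 6.875
[-0.0513  0.081 ] 11.1 [0.1 0.2 0.4] 7.35
[-0.05    0.0665] 9.1 [-0.1 -0.3  0. ] 7.825
[-0.0493  0.052 ] 7.1 [-0.  -0.1  0.1] 8.3
[-0.049   0.0375] 5.1 [ 0.7 -0.5  0.8] 8.775
```

View pics/top2.png

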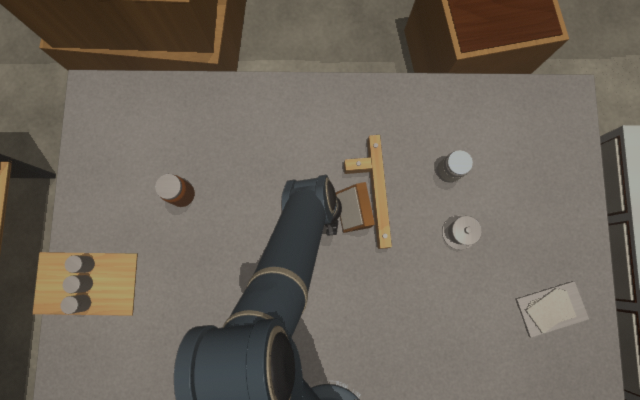

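The stand is now at (355,207), almost at the fence (its top band is near x=365), and still slightly turned. Next I measure its pose, push gently up to the fence and slide it to the stop.

```bash
cat >> h.py <<'E'
def stand(names=('top','side')):
    """flat top (z>.084) -> end points' rect in the fence frame"""
    for n in names:
        W=pts(ctrl.capture(n)); P=(W[...,:2]-CF)@R2(A); U,V=P[...,0],P[...,1]
        m=(W[...,2]>.084)&(W[...,2]<.1)&(U>-.15)&(U<.07)&(V>-.03)&(V<.05)
        Q=P[m]
        b=np.arange(-.15,.07,.008); e=[(k+.004,Q[(Q[:,0]>=k)&(Q[:,0]<k+.008),1].min()) for k in b if ((Q[:,0]>=k)&(Q[:,0]<k+.008)).sum()>4]
        e=np.array(e)[1:-1]; s,o=np.polyfit(e[:,0],e[:,1],1)
        print(n,'n',m.sum(),'u',np.percentile(Q[:,0],[.5,99.5]).round(4),'v',Q[:,1].min().round(4),Q[:,1].max().round(4),'back edge deg',np.degrees(s).round(2),'v at mid',(s*Q[:,0].mean()+o).round(4),'zmed',np.median(W[...,2][m]).round(4))
E
python3 - <<'E'
from h import *
stand()
r=ctrl.read_ee_rot(); p=np.array(ctrl.read_eef_pos()); u,v=ff(p); print('tcp',u,v,p[2])
f0=ft()
for i in range(14):
    v-=.0015
    ctrl.move_linear(np.r_[fw(-.047,v),.011],r,vel=.03)
    f=ft(3); fv=(R2(-A)@f[:2])[1]; print(round(v,4),fv.round(2),end='; ')
    if fv>9: break
print(ctrl.read_time_s()); stand()
E
```

```text
top n 578 u [-0.0933  0.0159] v -0.0059 0.0378 back edge deg 6.37 v at mid -0.0006 zmed 0.0903
side n 381 u [-0.093   0.0158] v -0.0068 0.0381 back edge deg 5.91 v at mid -0.0011 zmed 0.0906
tcp -0.04913773622110209 0.08531356386711268 0.010974775561646055
0.0838 0.2; 0.0823 1.75; 0.0808 2.12; 0.0793 2.35; 0.0778 1.85; 0.0763 1.88; 0.0748 2.07; 0.0733 1.81; 0.0718 2.09; 0.0703 2.5; 0.0688 5.4; 0.0673 6.96; 0.0658 7.89; 0.0643 9.58; 12.8333
top n 572 u [-0.0921  0.017 ] v -0.0195 0.0202 back edge deg 4.32 v at mid -0.0159 zmed 0.0901
side n 388 u [-0.0917  0.0168] v -0.0204 0.0203 back edge deg 3.45 v at mid -0.0167 zmed 0.0906
```

Run:
```python
from h import *
r=rot(A,12,(0,-1)); 
ctrl.move_linear(np.r_[fw(-.047,.085),.011],r,vel=.08)
ctrl.move_linear(np.r_[fw(-.022,.085),.011],r,vel=.08)
ft()
v=.076
ctrl.move_linear(np.r_[fw(-.022,v),.011],r,vel=.05)
for i in range(16):
    v-=.0015
    ctrl.move_linear(np.r_[fw(-.022,v),.011],r,vel=.03)
    f=ft(2); fv=(R2(-A)@f[:2])[1]; print(round(v,4),fv.round(2),end='; ')
    if fv>9: break
print(ctrl.read_time_s()); stand()
```

```text
0.0745 0.26; 0.073 0.1; 0.0715 0.15; 0.07 0.37; 0.0685 1.33; 0.067 3.34; 0.0655 4.27; 0.064 4.33; 0.0625 8.06; 0.061 10.57; 16.85
top n 579 u [-0.0945  0.0148] v -0.0202 0.0156 back edge deg 0.12 v at mid -0.0193 zmed 0.0903
side n 386 u [-0.0943  0.0144] v -0.0207 0.0151 back edge deg -0.17 v at mid -0.02 zmed 0.0908
```

Run:
```python
from h import *
r=rot(A,12,(0,-1)); 
ctrl.move_linear(np.r_[fw(-.03,.10),.03],r,vel=.15)
ctrl.move_linear(np.r_[fw(-.05,.12),.14],r,vel=.2)
r=rot(A,20,(1,0)); V0=.016
ctrl.move_ptp(np.r_[fw(-.14,V0+.01),.14],r)
ctrl.move_linear(np.r_[fw(-.13,V0),.022],r,vel=.12)
f0=ft(); print(f0.round(2),ctrl.read_eef_pos(),ctrl.read_time_s())
u=-.108; ctrl.move_linear(np.r_[fw(u,V0),.022],r,vel=.05)
def force(): return R2(-A)@(ft(2)-f0)[:2]
n=0
while u<-.045:
    du=.006 if u<-.072 else .0015
    u+=du; ctrl.move_linear(np.r_[fw(u,V0),.022],r,vel=.035)
    f=force(); print(round(u,4),f.round(1),end='; ')
    if f[0]<-9: break
print(ctrl.read_time_s()); stand()
```

```text
Traceback (most recent call last):
workcell.PlanningError: the arm cannot follow that straight line within its joint ranges
```

Run:
```python
from h import *
print(ff(ctrl.read_eef_pos()),ctrl.read_eef_pos(),ctrl.read_time_s(),np.round(ctrl.read_joint_pos(),2))
lo=np.array([-2.59,-.33,-1.39,.1,-1.04,.21,-2.66]);hi=np.array([2.59,1.99,1.29,2.45,4.18,1.99,2.66])
V0=.016
for spin in(0,-30,-60,-90):
  for t in(0,8,14,20):
    out=[]
    for u,z in((-.14,.12),(-.125,.024),(-.1,.024),(-.06,.024)):
        rr=rot(A+spin,t,(1,0)); q=ctrl.solve_ik(np.r_[fw(u,V0),z],rr)
        out.append(None if q is None else (np.round(np.minimum(q-lo,hi-q).min(),2),np.round(q[[0,2,4]],1).tolist()))
    print(spin,t,out)
```

```text
[-0.13985582  0.02603875] [ 0.45509501 -0.08357314  0.13975897] 19.975 [ 0.03  0.11  0.12  2.34 -0.27  0.36  2.04]
0 0 [(np.float64(0.31), [-0.0, 0.2, -0.1]), (np.float64(0.28), [-0.0, 0.1, -0.1]), (np.float64(0.34), [-0.0, 0.1, -0.1]), (np.float64(0.38), [-0.0, 0.1, -0.1])]
0 8 [(np.float64(0.22), [-0.0, 0.2, -0.1]), (np.float64(0.13), [0.0, 0.1, -0.3]), (np.float64(0.15), [-0.0, 0.1, -0.3]), (np.float64(0.2), [-0.0, 0.2, -0.2])]
0 14 [(np.float64(0.16), [0.0, 0.2, -0.2]), (np.float64(0.03), [-0.1, 0.3, -0.9]), (np.float64(0.01), [0.1, 0.1, -0.4]), (np.float64(0.06), [0.0, 0.1, -0.4])]
0 20 [(np.float64(0.09), [0.1, 0.1, -0.4]), (np.float64(0.08), [0.8, -0.8, 1.4]), (np.float64(0.11), [0.8, -0.8, 1.3]), (np.float64(0.05), [0.6, -0.6, 1.1])]
-30 0 [(np.float64(0.31), [-0.1, 0.3, -0.1]), (np.float64(0.28), [-0.0, 0.1, -0.1]), (np.float64(0.34), [-0.0, 0.1, -0.1]), (np.float64(0.38), [-0.0, 0.1, -0.1])]
-30 8 [(np.float64(0.22), [-0.2, 0.3, -0.0]), (np.float64(0.12), [-0.1, 0.2, -0.1]), (np.float64(0.15), [-0.1, 0.2, -0.1]), (np.float64(0.2), [-0.1, 0.2, -0.1])]
-30 14 [(np.float64(0.1
[... 890 characters left out ...]
.5, 0.5, 0.2]), (np.float64(0.06), [-0.5, 0.5, 0.1])]
-90 0 [(np.float64(0.3), [-0.3, 0.5, -0.2]), (np.float64(0.27), [-0.2, 0.4, -0.3]), (np.float64(0.33), [-0.2, 0.4, -0.4]), (np.float64(0.41), [-0.2, 0.4, -0.4])]
-90 8 [(np.float64(0.27), [-0.4, 0.5, -0.0]), (np.float64(0.24), [-0.4, 0.5, -0.2]), (np.float64(0.3), [-0.4, 0.5, -0.2]), (np.float64(0.35), [-0.4, 0.5, -0.2])]
-90 14 [(np.float64(0.25), [-0.5, 0.6, 0.1]), (np.float64(0.22), [-0.5, 0.6, -0.1]), (np.float64(0.27), [-0.5, 0.6, -0.1]), (np.float64(0.32), [-0.5, 0.6, -0.1])]
-90 20 [(np.float64(0.24), [-0.7, 0.6, 0.3]), (np.float64(0.22), [-0.6, 0.5, 0.2]), (np.float64(0.25), [-0.6, 0.6, 0.1]), (np.float64(0.3), [-0.6, 0.6, -0.0])]
```

Run:
```python
from h import *
r=rot(A,8,(1,0)); V0=.016; z=.024
ctrl.move_linear(np.r_[fw(-.14,V0),.12],r,vel=.1)
ctrl.move_linear(np.r_[fw(-.125,V0),z],r,vel=.12)
f0=ft(); print(f0.round(2),ctrl.read_eef_pos(),ctrl.read_time_s())
u=-.108; ctrl.move_linear(np.r_[fw(u,V0),z],r,vel=.05)
def force(): return R2(-A)@(ft(2)-f0)[:2]
while u<-.045:
    u+=.006 if u<-.072 else .0015
    ctrl.move_linear(np.r_[fw(u,V0),z],r,vel=.035)
    f=force(); print(round(u,4),f.round(1),end='; ')
    if f[0]<-9: break
print(ctrl.read_time_s()); stand()
```

```text
[0.18 0.17 0.17] [ 0.47109118 -0.09242322  0.02471908] 21.35
-0.102 [-0.3 -0.4]; -0.096 [-0.3 -0.2]; -0.09 [0. 0.]; -0.084 [-0.3 -0.2]; -0.078 [-0.8  0.1]; -0.072 [-0.7  0.1]; -0.0705 [-1.9  0.3]; -0.069 [-2.1 -0.6]; -0.0675 [-1.2  0.2]; -0.066 [-1.6 -0.4]; -0.0645 [-0.8 -0. ]; -0.063 [-1.4 -0.2]; -0.0615 [-2.  -0.3]; -0.06 [-2.4  0.4]; -0.0585 [-5.5  0.4]; -0.057 [-9.3 -0.2]; 26.5583
top n 374 u [-0.0252  0.0595] v -0.0203 0.0489 back edge deg -0.52 v at mid -0.0195 zmed 0.0903
side n 415 u [-0.0841  0.0589] v -0.0271 0.0228 back edge deg -1.17 v at mid -0.019 zmed 0.0908
```

Run:
```python
from h import *
r=rot(A,8,(1,0)); V0=.016
ctrl.move_linear(np.r_[fw(-.085,V0),.024],r,vel=.08)
ctrl.move_linear(np.r_[fw(-.13,.05),.17],r,vel=.2)
R=rot(A,56,(0,-1)); n=-R[:,2]; F=np.r_[fw(.0047,.033),.0542]
ctrl.move_ptp(F+n*.13,R); ctrl.move_linear(F+n*.03,R,vel=.12)
print(ctrl.read_eef_pos(),ctrl.read_time_s()); c=cap('side','side3.png'); stand(); 
f0=ft(); np.save('f0.npy',f0); print(f0)
```

```text
[ 0.596776   -0.03827443  0.07106507] 31.2417
top n 562 u [-0.0496  0.0594] v -0.0202 0.0157 back edge deg -0.24 v at mid -0.0193 zmed 0.09
side n 382 u [-0.0497  0.0591] v -0.0213 0.0133 back edge deg 0.53 v at mid -0.0204 zmed 0.0908
[-0.3761586   0.28805797 -0.3836009 ]
```

View pics/side3.png

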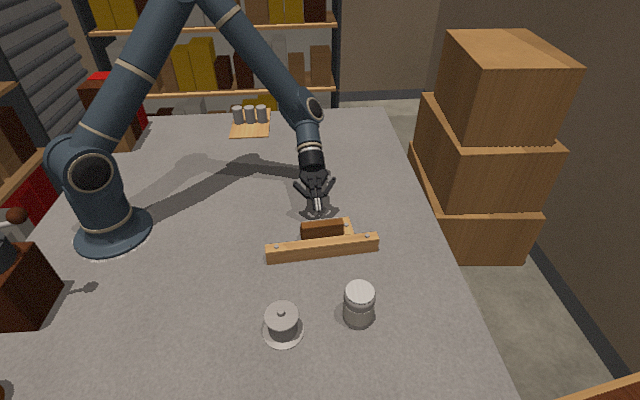

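The stand sits in the corner at (323,230), against both fence and stop. The fingers are in front of the card at (318,205), so I press now.

Run:
```python
from h import *
R=rot(A,56,(0,-1)); n=-R[:,2]; F=np.r_[fw(.0047,.033),.0542]; f0=np.load('f0.npy')
d=.006; ctrl.move_linear(F+n*d,R,vel=.06)
while d>-.04:
    f=ft(4)-f0; fn=f@n
    if fn>15: break
    d-=.001 if fn<11 else .0005
    ctrl.move_linear(F+n*d,R,vel=.03)
ctrl.wait(.6)
f=ft(10)-f0; print('d',d,'normal',f@n,'side',f-(f@n)*n, 'tcp err',(ctrl.read_eef_pos()-F).round(4),ctrl.read_time_s()); stand()
cap('top','top4.png')
ctrl.wait(.5); print((ft(10)-f0)@n, ctrl.read_time_s())
```

```text
d -0.0025 normal 17.39098320708118 side [-4.27905797 -2.79027532  3.56226769] tcp err [ 0.0002  0.0002 -0.0001] 35.25
top n 565 u [-0.0495  0.0592] v -0.0206 0.0152 back edge deg -0.11 v at mid -0.0193 zmed 0.09
side n 385 u [-0.0497  0.0592] v -0.0224 0.015 back edge deg -0.28 v at mid -0.0205 zmed 0.0906
17.523990091506636 35.9833
```

View pics/top4.png

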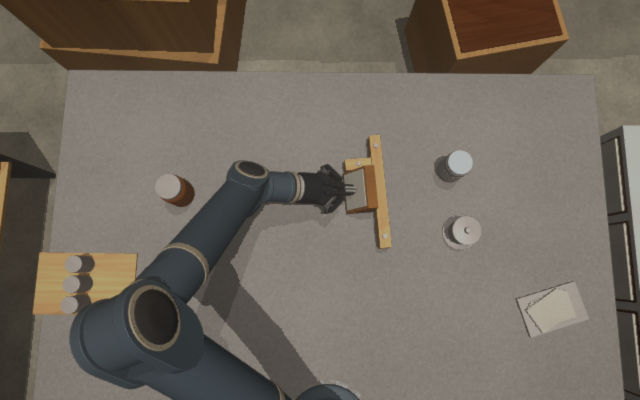

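Everything is in place and the stand is held; the jar, tin and filter haven't moved. The push leans a little too far downwards and sideways, so I trim it towards the fence before handing in.

Run:
```python
from h import *
R=rot(A,56,(0,-1)); n=-R[:,2]; F=np.r_[fw(.0047,.033),.0542]; f0=np.load('f0.npy')
ux=np.r_[R2(A)@[1,0],0]; t=np.cross(ux,n); t*=np.sign(t[2])   # up the slope
a=b=0.; d=-.0025
for i in range(8):
    f=ft(10)-f0; fx,ftn,fn=f@ux,f@t,f@n
    print(np.round([fx,ftn,fn,np.linalg.norm(f)],2))
    if ftn<1 and abs(fx)<2.5 and 14<fn<18: break
    if ftn>=1: a+=.0004
    if fx<-2.5: b-=.0003
    if fn>17.5: d+=.0002
    if fn<14: d-=.0003
    ctrl.move_linear(F+n*d+t*a+ux*b,R,vel=.02)
ctrl.wait(.5); f=ft(10)-f0; print('final fence frame',R2(-A)@f[:2],f[2],np.linalg.norm(f),ctrl.read_time_s()); stand()
```

```text
[-4.32  4.57 17.69 18.78]
[-3.43  3.21 15.14 15.85]
[-2.81  2.18 13.74 14.19]
[-2.5   1.92 14.23 14.57]
[-2.5   0.84 13.7  13.95]
[-2.86  1.61 15.66 16.  ]
[-2.2   0.33 14.55 14.72]
final fence frame [-2.00233803 11.56425475] 8.508721318417313 14.496195499867143 38.65
top n 564 u [-0.0497  0.0591] v -0.0203 0.0152 back edge deg 0.12 v at mid -0.0191 zmed 0.0902
side n 387 u [-0.0498  0.0592] v -0.0223 0.0132 back edge deg 0.82 v at mid -0.0207 zmed 0.0908
```

```bash
python3 -c "
from h import *
print(ctrl.finish_job())"
```

```text
the job is handed in; nothing more can be done
None
```

I handed the job in at about 39 s with the stand in the corner, flush to the fence and up against the stop as far as the cameras can measure. The fingertips were still holding a push of about 14.5 N on the card (11.6 N towards the fence, 8.5 N down), and the jar, coffee filter and tin were untouched.

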